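Lock the tube rotator with its pin

ROBOT

A 6-joint arm with a two-finger parallel gripper is mounted at the origin on the work surface. World frame = base frame: x ahead of the robot, y to its left, z up, the work surface at z = 0. Lengths are in mm, angles in rad, forces in N, time in s.
With the tool pointing down it reaches from about 350 to 975 mm from the base axis. Payload 7.1 kg.
Tool frame: the origin (TCP) lies midway between the tips of the shut fingers; the grasp point (between the pads) lies 19 mm behind it (ctrl.grip_depth is the distance from the TCP to the grasp point, in mm); z points along the fingers, y is the line along which they close (so a half turn about z gives the same grasp; the last joint's range is limited). The gripper opens to 88 mm and grips with 3 to 60 N. Pads are 20 mm wide; open, the fingers measure 115 mm over their backs; the gripper's body (75 mm by 178 mm) begins 61 mm behind the grasp point.
Start: joints at [1.259, 0.423, 1.63, -0, 1.089, -0.019], TCP at [180.365, 598.392, 222.675] pointing down, gripper open.
Joint ranges: [-3, 3], [-0.9, 2.11], [0.09, 2.58], [-1.31, 4.45], [0.11, 2.69], [-2.54, 2.54]. Speed limits (rad/s): [2.39, 2.39, 3.01, 3.14, 3.14, 3.14].

INTERFACE

Orientations are given as a rotation vector (axis times angle).
In Python, from workcell import ctrl, cams gives the robot as it stands.
- The arm moves only by the tool move_arm, never from a script. Its argument "steps" is a list of rows, each a list of 3 entries, a list of its own where there are three numbers: the shift along the tool's x, y, z in units of 25 mm (1.0 is 25 mm), then the turn about the tool's z in units of 5 degrees (1.0 is 5 degrees), then the closure, from 0 (fully open) to 1 (shut). A call has 1 to 20 rows; each row shifts and turns the commanded pose from where the row before left it, along the tool's axes as they then stand; what a row does not reach is not made up. A row lasts 1/12 s, in which the tool goes at most 41.7 mm and 7.16 degrees, less where a joint would pass 70% of its speed; a pose out of reach is approached as far as the arm can. A call is refused whole if a number of a shift passes 1 or a number of a turn 1, either way. A call with a gripper value outside its range is refused whole. The fingers move at their own pace and stop on an object; the grip force is fixed at half the most. Time passes only in rows, so rows that do not move let the fingers close. It gives the time, the measured TCP pose, the force, the opening and the grip force at its end, in the units of the state.
- ctrl.get_obs(): the state, without advancing time (a new reading comes with each control period).
- cams.get_image(name): name is "side" or "top" or "wrist"; returns a dict with "image" (384x512x3 uint8, red, green, blue), "camera_matrix" (3x3 intrinsics, pixels), "xyz" and "rotation" of the camera in the world; the wrist camera has in their place "mount" (4x4, takes a point from camera to tool coordinates, whose origin is the TCP and whose axes are the flange's). Camera axes: x right, y down, z forward; pixel columns grow to the right and rows downward; lengths in mm; the calibration is good to about 2 mm. A picture is of the moment at which its call begins: read the wrist's pose just before it. There is no depth.
- ctrl.close_job(): hands the job in; it is judged then, once.
Trained networks look in the newest picture that a camera, given by its name, has taken for a name from the list of things; names that differ only in an ending like _2 or _b are one class to them, and where a whole thing is asked for, a point or a joint stands for the part that bears it (a point fixed in the world has none). Each returns a list of dicts, best first, with "p" (0 to 1); they miss things now and then, are a little off and sometimes report something else, mostly with a low value. They report only what shows in the picture. A call takes as long as a camera call. They do not tell look-alikes from the thing itself.
- cams.boxes_of(camera, thing): "rect" ([centre column, centre row, width, height] in pixels, round what is visible of it).
- cams.cut_out(camera, thing): "pixels" (384x512 bool, what is visible of it) and "rect" ([centre column, centre row, width, height] in pixels, round what is visible of it).
The state is a dict: "t": time; "qpos": joint angles; "qvel": joint speeds; "joint_torque": joint torques, N m; "ee_pos": TCP position; "orientation": TCP orientation; "ft_force": force on the tool from outside, world axes, zero at the start; "moment": the same for the moment, N m; "width": finger opening in mm; "grasp_force": force on a finger pad.
Only numpy, scipy, OpenCV 4.12 (cv2) and the standard library are available. Lean on these libraries where they do the work, as an engineer would, in place of code of your own. Each camera call takes 0.05 s, during which the arm holds its last target. There are 200 camera calls.

TASK

Lock the tube rotator so that it can be loaded: take the steel pin from its parking block, stand it in the hole on top of the rotator's bearing block, and gently turn the six-armed rotor, top away from the robot, until the hidden hole in the shaft comes under the pin and it drops in. Then push the pin fully home, its head flat on the block, and let go. Never force the pin against the shaft or the rotor against the pin, and leave the other things on the bench where they are.

Things in the scene. Friction and masses are not known exactly. Their poses are not given: they have to be found in the camera images.
- rotator: Fixed bench tube rotator. Cream base plate 150 (x) x 300 (y) x 14 mm; aluminium bearing block 52 x 44 mm in its middle, top 156 mm above the bench; on its -y side a cream motor box 110 x 85 mm, 140 mm high. Origin on the bench under the block's centre; z up; y along the level shaft (axis 120 mm up) towards the six-armed rotor; x across it, away from the robot to within 0.3 rad.
- pin_hole (a point): Centre of the mouth of the pin hole in the bearing block's top face. A vertical round hole, 11.5 mm diameter, 2 mm chamfer, 18 mm deep; 2 mm below it is the top of the 32 mm thick shaft. One 11.5 mm cross-hole goes right through the shaft, hidden in the block. Axes as rotator.
- catch_top (a point): Where the stiff catch lies under the shaft, 55 mm below the mouth of the pin hole, unseen. A pin that has dropped through the shaft by its own weight rests on it, head about 10 mm above the block; about 7 N of steady push moves it down until the head is flat on the block. It does not spring back.
- rotor: The turning part: shaft and six-armed spider. This frame does NOT turn: origin at the spider's centre on the shaft axis, 105 mm along +y from the pin hole, 120 mm above the bench; axes as rotator. The shaft turns with light friction (about 1 N at an arm) and stays where it is left. It starts 28 to 86 degrees short of the aligned position, turning with its top away from the robot (+x).
- spider_centre (a point): Centre of the spider, same point as rotor. Grey hub 48 mm diameter, 34 mm long; six equal round arms 12 mm thick, 60 degrees apart. The spider is clamped on the shaft at a different angle every time, so the arms do not tell where the cross-hole is. When the hole comes under the pin, the pin drops about 35 mm and the rotor stops dead.
- spider_tip (a point): Centre of the outer end face of one of the six arms, 83 mm from the shaft axis; it turns with the spider. Each arm ends in a white clip 16 mm across, 26 mm along the axis and 10 mm long. Pushing an arm presses the shaft on the dropped pin with about 5 times that force; 40 N there bends the pin.
- pin: Loose steel pin, about 60 g: shank 10 mm diameter, 65 mm long, tapered foot; round head on top, 24 mm diameter, 18 mm high. Origin at the centre of the foot's end; z up through the head (head from z = 65 to 83 mm). Standing on the unaligned shaft its origin is 20 mm below the mouth of the hole; fully home 65 mm below.
- pin_stand: Fixed grey parking block 60 x 60 x 40 mm with a 12 mm hole 35 mm deep in its top, in which the pin starts, upright, its head 30 mm above the block. Origin at the centre of the underside.
- beaker: Loose glass beaker, 70 mm wide, 90 mm high, a bystander. Origin at the centre of its underside.
- bottle: Loose reagent bottle, 64 mm diameter, 150 mm high, a bystander. Origin at the centre of its underside.
- tissue_box: Loose green carton 90 x 180 x 45 mm, a bystander. Origin at the centre of its underside.
Not all that is in view belongs to the job. Leave any green look-alike of the pin alone.

How it is judged (in metres and radians):
On the way:
1. the pin stands in the hole of the bearing block, its foot at least 8 mm deep (z of pin in the frame of pin_hole below -0.008 m and horizontal distance between pin and pin_hole below 0.005 m), for 0.1 s.
At the end, for the whole second after the job is handed in: The pin stands upright (within 0.08 rad) in the bearing block, through the shaft, pushed home: its foot at least 62.5 mm below the mouth of the hole (head within 2.5 mm of flat on the block) and within 5 mm of the hole's axis, at rest and released (z of pin in the frame of pin_hole below -0.0625 m and horizontal distance between pin and pin_hole below 0.005 m and angle between pin's own z axis and vertical below 0.08 rad and linear speed of pin below 0.02 m/s and contact force between the fingers and pin below 0.1 N); the robot touches nothing.
It fails at once if the pin and the shaft are forced against one another with more than 40 N (contact force between pin and rotor above 40 N).
It fails at once if the beaker is moved by more than 30 mm (distance of beaker from where it was at the start of the episode above 0.03 m).
It fails at once if the bottle is moved by more than 30 mm (distance of bottle from where it was at the start of the episode above 0.03 m).
It fails at once if the green carton is moved by more than 30 mm (distance of tissue_box from where it was at the start of the episode above 0.03 m).
It also fails if it takes over 64 s, if anything falls off the work surface, if the arm or the gripper's body presses on something with over 40 N, if the wrist force passes 120 N, or if a joint passes its speed limit or range.

## Working session

There is one attempt and no reset: what is moved stays moved. The work goes in short steps, Python scripts to look and compute and a tool call to move; the robot and the scene stay as the last step left them, time stands still between calls to the robot, and variables do not carry over. Pictures are saved under pics/ and viewed, at most 10 in all, crops included, and the job is handed in when it is done.

Besides the shell and the picture viewer there is one more tool, called after ">>>" as a command line: name --argument value ..., lists and objects as JSON in quotes. move_arm: Moves the arm, as the interface text tells. Its arguments: {"type":"object","properties":{"steps":{"type":"array"}},"required":["steps"]}

```bash
mkdir -p pics; cat > h.py <<'E'
import numpy as np, cv2
from scipy.spatial.transform import Rotation as R
from workcell import ctrl, cams
E
python3 - <<'E'
from h import *
import pickle
print(ctrl.get_obs())
D={}
for c in ("side","top"):
    d=cams.get_image(c); D[c]=d
    print(c,d["camera_matrix"].tolist(),d["xyz"],np.array(d["rotation"]).tolist())
    for t in ("pin","pin_stand","rotator","rotor","pin_hole","spider_centre","spider_tip","beaker","bottle","tissue_box"):
        try: print(t,[(round(x["p"],2),np.round(x["rect"]).tolist()) for x in cams.boxes_of(c,t)][:7])
        except Exception as e: print(t,e)
pickle.dump(D,open("d0.pkl","wb"))
im=np.hstack([D["side"]["image"],D["top"]["image"]])[:,:,::-1]
cv2.imwrite("pics/a.png",np.vstack([cv2.resize(im,(800,300))]))
cv2.imwrite("pics/side.png",cv2.resize(D["side"]["image"][:,:,::-1],(800,600)))
cv2.imwrite("pics/top.png",cv2.resize(D["top"]["image"][:,:,::-1],(800,600)))
E
```

```text
{'t': 0.0, 'qpos': array([ 1.25901165e+00,  4.23835514e-01,  1.63068939e+00, -2.18923945e-05,
        1.08860173e+00, -1.90141161e-02]), 'qvel': array([ 7.03584734e-04,  1.29102264e-03, -3.67077156e-04, -4.68129343e-04,
        9.81536028e-04, -8.52956406e-05]), 'joint_torque': array([-1.13639224e-03, -5.44614208e+01, -2.73676479e+01,  6.42417488e-02,
        2.26552121e-02, -1.80210468e-04]), 'ee_pos': array([180.19669001, 597.87558443, 221.9052677 ]), 'orientation': array([-4.58192255e-01, -3.10776317e+00,  2.38151992e-03]), 'ft_force': array([-0.57348736, -0.0454866 ,  0.82433419]), 'moment': array([ 0.05089302,  0.02234824, -0.02803093]), 'grasp_force': 0.0, 'width': 87.71375477081654}
side [[439.70334167244044, 0.0, 257.030276388908], [0.0, 439.70334167244044, 193.41078082090343], [0.0, 0.0, 1.0]] [ 375.38547397 -943.93174791  754.38558904] [-2.1219878602992277, 0.23184774431994679, -0.1356510311569004]
pin [(0.75, [224.0, 288.0, 8.0, 28.0]), (0.64, [186.0, 311.0, 10.0, 33.0]), (0.63, [195.0, 341.0, 13.0, 30.0]), (0.6, [235.0, 308.0, 13.0, 22.0]), (0.58, [275.0, 305.0, 15.0, 30.
[... 679 characters left out ...]
163267368221737, -0.23136662748166478]
pin [(0.62, [355.0, 228.0, 3.0, 8.0]), (0.61, [373.0, 251.0, 9.0, 8.0]), (0.55, [330.0, 232.0, 11.0, 8.0]), (0.46, [348.0, 256.0, 9.0, 8.0]), (0.16, [226.0, 203.0, 14.0, 53.0])]
pin_stand [(0.72, [355.0, 229.0, 3.0, 6.0])]
rotator [(0.91, [257.0, 213.0, 91.0, 59.0])]
rotor [(0.65, [248.0, 204.0, 52.0, 44.0])]
pin_hole [(0.66, [258.0, 214.0, 89.0, 63.0]), (0.64, [352.0, 231.0, 23.0, 22.0])]
spider_centre []
spider_tip [(0.71, [228.0, 204.0, 13.0, 50.0])]
beaker [(0.81, [337.0, 161.0, 25.0, 22.0])]
bottle [(0.7, [230.0, 157.0, 20.0, 26.0]), (0.65, [259.0, 215.0, 85.0, 55.0]), (0.47, [354.0, 228.0, 8.0, 7.0])]
tissue_box [(0.9, [152.0, 254.0, 60.0, 26.0])]
```

View pics/top.png

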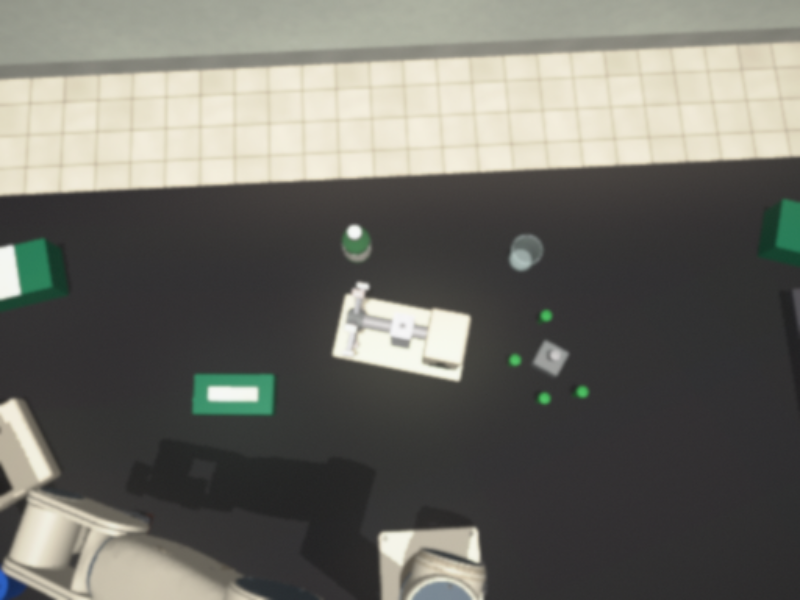

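View pics/side.png

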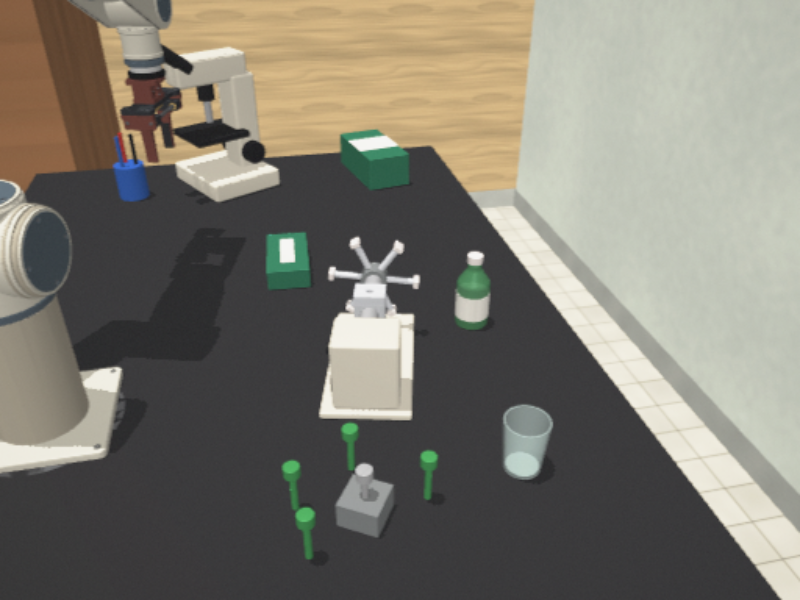

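Candidates for the pin (side.png, 800 px): green look-alikes at (350,430), (291,468), (305,518), (429,460), and the steel one at (364,470) in the grey block. I choose the steel one. Bearing block: top view (402,325), side view (370,292).

```bash
cat >> h.py <<'E'
import pickle
def ray(d,u,v,pose=None):
    K=np.array(d["camera_matrix"])
    r=np.linalg.inv(K)@[u,v,1]
    if pose is None:
        o=np.array(d["xyz"]);M=R.from_rotvec(d["rotation"]).as_matrix()
    else:
        T=np.eye(4);T[:3,:3]=R.from_rotvec(pose["orientation"]).as_matrix();T[:3,3]=pose["ee_pos"]
        T=T@np.array(d["mount"]);o=T[:3,3];M=T[:3,:3]
    return o,M@r
def onz(d,u,v,z,pose=None):
    o,r=ray(d,u,v,pose); return o+r*(z-o[2])/r[2]
def tri(rs):
    A=0;b=0
    for o,r in rs:
        r=r/np.linalg.norm(r);P=np.eye(3)-np.outer(r,r);A=A+P;b=b+P@o
    x=np.linalg.solve(A,b); return x,[np.linalg.norm((np.eye(3)-np.outer(r,r)/(r@r))@(x-o)) for o,r in rs]
E
python3 - <<'E'
from h import *
D=pickle.load(open("d0.pkl","rb"));s=1.5625
S,T=D["side"],D["top"]
print("pin",tri([ray(S,364/s,472/s),ray(T,555/s,354/s)]))
print("block top",tri([ray(S,370/s,292/s),ray(T,402/s,325/s)]))
print("hub",tri([ray(S,374/s,273/s),ray(T,355/s,320/s)]))
for n,p in dict(g1=(545,316),g2=(515,360),g3=(545,398),g4=(582,392)).items(): print(n,onz(T,p[0]/s,p[1]/s,80))
for n,p in dict(stand=(550,358)).items(): print(n,onz(T,p[0]/s,p[1]/s,40))
for n,p in dict(c1=(345,295),c2=(471,316),c3=(461,381),c4=(333,356)).items(): print(n,onz(T,p[0]/s,p[1]/s,14))
for n,p in dict(b=(356,250),be=(525,250)).items(): print(n,onz(T,p[0]/s,p[1]/s,50))
a=S["image"][145:345,170:320,::-1]; b=T["image"][180:270,205:385,::-1]
cv2.imwrite("pics/c1.png",np.hstack([cv2.resize(a,(450,600),interpolation=2)]))
E
```

```text
pin (array([ 472.74584969, -304.43137542,   85.84708526]), [np.float64(0.8197127368094463), np.float64(0.8197127368092298)])
block top (array([543.74731868,  32.6612532 , 152.92552352]), [np.float64(0.5851870888085251), np.float64(0.5851870888085612)])
hub (array([566.89130547, 133.89087767, 129.87418234]), [np.float64(1.8921131701650409), np.float64(1.8921131701649723)])
g1 [ 561.46763284 -291.87584422   80.        ]
g2 [ 465.56381317 -215.64033818   80.        ]
g3 [ 378.33087196 -274.1677643    80.        ]
g4 [ 387.20784054 -356.82359844   80.        ]
stand [ 471.01295658 -302.6986812    40.        ]
c1 [648.65174711 160.3284586   14.        ]
c2 [ 582.72461085 -133.11508428   14.        ]
c3 [431.84265494 -98.74470213  14.        ]
c4 [505.0820111  193.61555697  14.        ]
b [747.09935341 128.43636762  50.        ]
be [ 726.38981599 -266.92141764   50.        ]
```

View pics/c1.png

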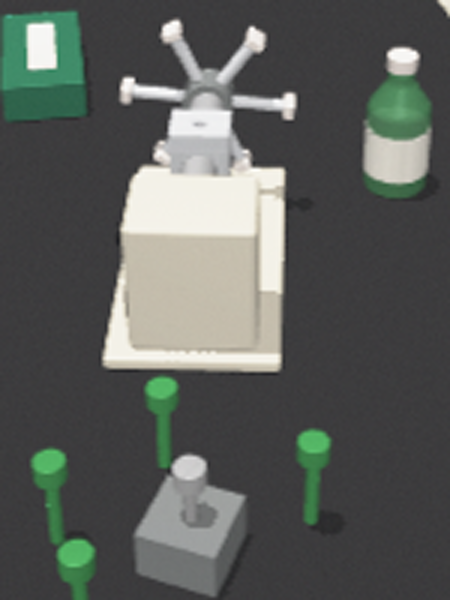

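The crop confirms the steel pin (188,470) in the grey block, clear of the four greens. The rotor arms stand at about -28° and +32° from the top. Heading for the pin via a waypoint.

>>> move_arm --steps '[[[-0.68,-0.73,-0.1],0,0],[[-0.68,-0.73,-0.1],0,0],[[-0.68,-0.73,-0.1],0,0],[[-0.68,-0.73,-0.1],0,0],[[-0.68,-0.73,-0.1],0,0],[[-0.68,-0.73,-0.1],0,0],[[-0.68,-0.73,-0.1],0,0],[[-0.68,-0.73,-0.1],0,0],[[-0.68,-0.73,-0.1],0,0],[[-0.68,-0.73,-0.1],0,0],[[-0.68,-0.73,-0.1],0,0],[[-0.68,-0.73,-0.1],0,0],[[-0.68,-0.73,-0.1],0,0],[[-0.68,-0.73,-0.1],0,0],[[-0.68,-0.73,-0.1],0,0],[[-0.68,-0.73,-0.1],0,0],[[-0.68,-0.73,-0.1],0,0],[[-0.68,-0.73,-0.1],0,0],[[-0.68,-0.73,-0.1],0,0],[[-0.68,-0.73,-0.1],0,0]]'

```text
t: 2.77
ee_pos: [401.0, 149.6, 273.0]
orientation: [0.458, 3.107, 0.0]
ft_force: [-0.5, 0.2, -0.2]
width: 88.0
grasp_force: 0.0
```

```bash
cat >> h.py <<'E'
def to(p,q=None):
    "shift in tool axes (units of 25mm) to bring tcp to world p"
    o=ctrl.get_obs(); M=R.from_rotvec(o["orientation"]).as_matrix()
    return M.T@(np.array(p)-o["ee_pos"])/25
E
python3 - <<'E'
from h import *
o=ctrl.get_obs();print(o["t"],o["ee_pos"],R.from_rotvec(o["orientation"]).as_matrix().round(3).tolist())
d=cams.get_image("wrist");print(np.array(d["mount"]).round(3).tolist(),d["camera_matrix"])
print(to([473,-304,200]))
E
```

```text
2.7667 [400.95177947 149.63642249 273.04092726] [[-0.957, 0.289, 0.001], [0.289, 0.957, 0.0], [-0.0, 0.0, -1.0]]
[[0.0, -0.967, -0.257, 68.634], [1.0, 0.0, -0.001, 0.184], [0.001, -0.257, 0.967, -163.781], [0.0, 0.0, 0.0, 1.0]] [[296.03257851   0.         255.91064713]
 [  0.         296.03257851 189.58743149]
 [  0.           0.           1.        ]]
[ -7.90420366 -16.46532668   2.97051571]
```

>>> move_arm --steps '[[[-0.395,-0.82,0.1],0,0],[[-0.395,-0.82,0.1],0,0],[[-0.395,-0.82,0.1],0,0],[[-0.395,-0.82,0.1],0,0],[[-0.395,-0.82,0.1],0,0],[[-0.395,-0.82,0.1],0,0],[[-0.395,-0.82,0.1],0,0],[[-0.395,-0.82,0.1],0,0],[[-0.395,-0.82,0.1],0,0],[[-0.395,-0.82,0.1],0,0],[[-0.395,-0.82,0.1],0,0],[[-0.395,-0.82,0.1],0,0],[[-0.395,-0.82,0.1],0,0],[[-0.395,-0.82,0.1],0,0],[[-0.395,-0.82,0.1],0,0],[[-0.395,-0.82,0.1],0,0],[[-0.395,-0.82,0.1],0,0],[[-0.395,-0.82,0.1],0,0],[[-0.395,-0.82,0.1],0,0],[[-0.395,-0.82,0.1],0,0],[[0,0,0],0,0]]'

```text
schema error: expected 1 to 20 rows
```

>>> move_arm --steps '[[[-0.395,-0.83,0.1],0,0],[[-0.395,-0.83,0.1],0,0],[[-0.395,-0.83,0.1],0,0],[[-0.395,-0.83,0.1],0,0],[[-0.395,-0.83,0.1],0,0],[[-0.395,-0.83,0.1],0,0],[[-0.395,-0.83,0.1],0,0],[[-0.395,-0.83,0.1],0,0],[[-0.395,-0.83,0.1],0,0],[[-0.395,-0.83,0.1],0,0],[[-0.395,-0.83,0.1],0,0],[[-0.395,-0.83,0.1],0,0],[[-0.395,-0.83,0.1],0,0],[[-0.395,-0.83,0.1],0,0],[[-0.395,-0.83,0.1],0,0],[[-0.395,-0.83,0.1],0,0],[[-0.395,-0.83,0.1],0,0],[[-0.395,-0.83,0.1],0,0],[[-0.395,-0.83,0.1],0,0],[[0,0,0],0,0]]'

```text
t: 4.48
ee_pos: [467.1, -284.1, 224.9]
orientation: [0.461, 3.106, -0.002]
ft_force: [-0.7, -0.5, 0.3]
width: 88.2
grasp_force: 0.0
```

```bash
python3 - <<'E'
from h import *
o=ctrl.get_obs();print(o["t"],o["ee_pos"])
d=cams.get_image("wrist");pickle.dump((o,d),open("w1.pkl","wb"))
for t in("pin","pin_stand"):
  for x in cams.boxes_of("wrist",t): print(t,x["p"],np.round(x["rect"],1))
cv2.imwrite("pics/w1.png",cv2.resize(d["image"][:,:,::-1],(800,600)))
E
```

```text
4.4833 [ 467.05372023 -284.06935647  224.94297459]
pin 0.88 [319.6 158.2  25.7  23.5]
pin 0.8 [242.9 187.9  20.9  24.6]
pin 0.8 [243.8  92.8  26.1  22.5]
pin 0.7 [171.2 127.3  31.6  26.1]
pin 0.59 [274.  250.8  19.2  39.3]
```

View pics/w1.png

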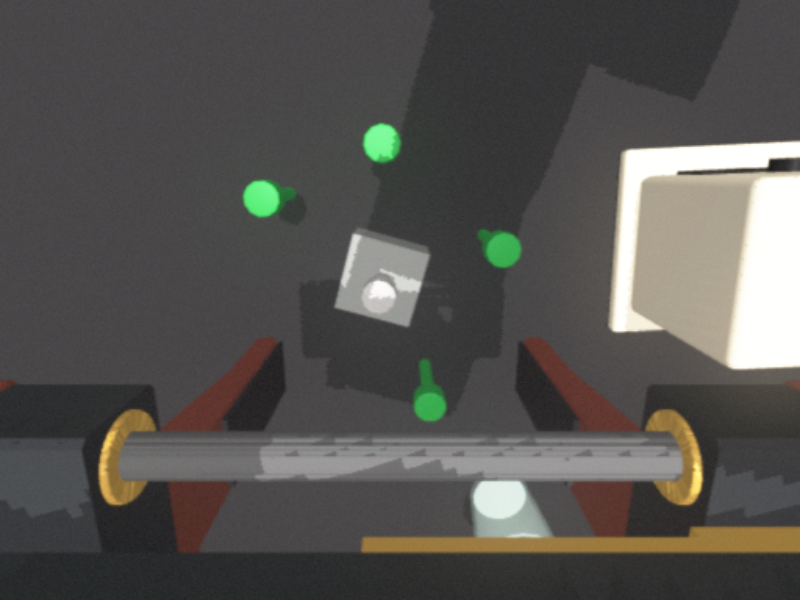

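The steel head is at about (379,294) in the picture, surrounded by greens at (382,143), (262,198), (502,249), (430,402); the box (242.9,187.9) native matches it.

```bash
python3 - <<'E'
from h import *
o,d=pickle.load(open("w1.pkl","rb"));
for z in (62,68,72): print(onz(d,242.9,188,z,o))
p=onz(d,242.9,188,67,o); 
print(to([p[0],p[1],110]))
E
```

```text
[ 478.37923673 -303.26352642   62.        ]
[ 476.96337809 -302.53714533   68.        ]
[ 476.01947232 -302.05289127   72.        ]
[-0.68844987 -0.72462842  4.59830297]
```

>>> move_arm --steps '[[[-0.34,-0.36,0.6],0,0.3],[[-0.35,-0.36,0.8],0,0.3],[[0,0,1],0,0.3],[[0,0,1],0,0.3],[[0,0,0.8],0,0.3],[[0,0,0.4],0,0.3],[[0,0,0],0,0.3],[[0,0,0],0,0.3]]'

```text
t: 5.3
ee_pos: [477.9, -302.4, 110.5]
orientation: [-0.457, -3.108, -0.0]
ft_force: [0.0, 0.0, -0.4]
width: 61.8
grasp_force: 0.0
```

```bash
python3 - <<'E'
from h import *
o=ctrl.get_obs();print(o["t"],o["ee_pos"],o["width"])
d=cams.get_image("wrist")
for x in cams.cut_out("wrist","pin"):
  m=x["pixels"].astype(np.uint8);u,v=x["rect"][:2]
  print(x["p"],np.round(x["rect"],1),onz(d,u,v,66,o),d["image"][int(v),int(u)])
# tcp axis projected at z=66
T=np.eye(4);T[:3,:3]=R.from_rotvec(o["orientation"]).as_matrix();T[:3,3]=o["ee_pos"]
c=np.linalg.inv(T@d["mount"])@[*o["ee_pos"][:2],66,1];c=d["camera_matrix"]@c[:3];print(c/c[2])
cv2.imwrite("pics/w2.png",cv2.resize(d["image"][80:300,150:362,::-1],(600,622))[:600])
E
```

```text
5.3 [ 477.87457025 -302.43026417  110.52076591] 61.80493115692374
0.98 [143.2 113.9  56.1  40.2] [ 391.8338316  -356.79712542   66.        ] [157 255 203]
0.85 [371.9 162.1  59.9  35.6] [ 469.43932711 -213.82213444   66.        ] [ 93 245 129]
0.73 [261.6  54.7  37.9  45.8] [ 379.33816476 -268.92142032   66.        ] [114 251 149]
0.71 [255.3 207.3  31.2  42.5] [ 477.93591124 -302.88257668   66.        ] [252 252 251]
0.7 [302.9 295.5  27.5  69.3] [ 560.34191193 -287.71699264   66.        ] [177 175 175]
[255.86168811 207.05710562   1.        ]
```

View pics/w2.png

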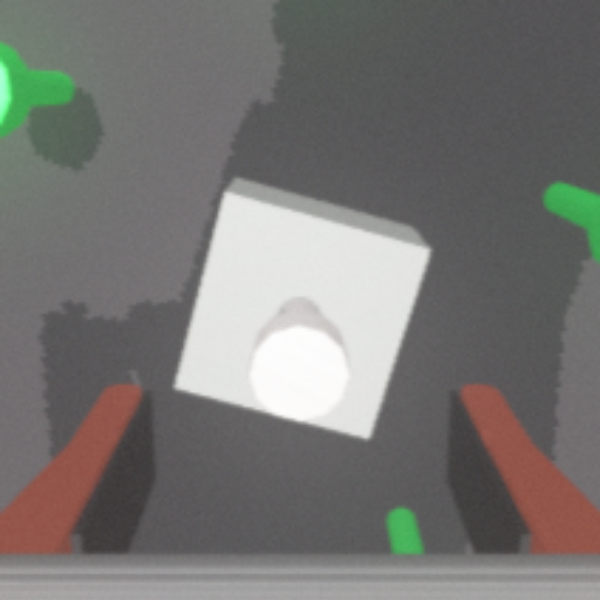

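Steel head centred between the fingers (circle centre crop (299,373)); greens are well outside the fingers.

```bash
python3 - <<'E'
from h import *
o=ctrl.get_obs();d=cams.get_image("wrist")
p=onz(d,255.65,211.8,70,o);print(p)
print(to([p[0],p[1],45]))
E
```

```text
[ 481.25153072 -304.23233837   70.        ]
[-1.03486297e-01 -1.02576815e-03  2.66884094e+00]
```

>>> move_arm --steps '[[[-0.1,0,0.6],0,0.3],[[0,0,0.8],0,0.3],[[0,0,0.7],0,0.3],[[0,0,0.4],0,0.3],[[0,0,0.1],0,0.3],[[0,0,0],0,0.3],[[0,0,0],0,0.8],[[0,0,0],0,0.8],[[0,0,0],0,0.8],[[0,0,0],0,0.8],[[0,0,0],0,0.8],[[0,0,0],0,0.8]]'

```text
t: 6.45
ee_pos: [480.2, -303.9, 45.5]
orientation: [0.458, 3.108, -0.0]
ft_force: [-0.3, 0.3, 0.2]
width: 24.7
grasp_force: 0.0
```

```bash
python3 - <<'E'
from h import *
o=ctrl.get_obs();print(o["t"],o["ee_pos"],o["width"],o["grasp_force"],o["ft_force"])
print(to([474,-304,155]))
E
```

```text
6.45 [ 480.22130369 -303.86208076   45.46201337] 24.65341582233877 0.0 [-0.29340238  0.27212672  0.17310072]
[ 0.2349076  -0.0777228  -4.38160339]
```

>>> move_arm --steps '[[[0,0,0],0,0.9],[[0,0,0],0,0.9],[[0,0,0],0,0.9],[[0,0,-0.2],0,0.9],[[0,0,-0.5],0,0.9],[[0,0,-0.8],0,0.9],[[0,0,-0.9],0,0.9],[[0,0,-0.9],0,0.9],[[0,0,-0.9],0,0.9],[[0,0,-0.9],0,0.9],[[0,0,-0.9],0,0.9],[[0,0,-0.9],0,0.9],[[0,0,-0.7],0,0.9],[[0,0,-0.4],0,0.9],[[0,0,0],0,0.9]]'

```text
t: 7.7
ee_pos: [481.1, -304.4, 248.2]
orientation: [0.458, 3.104, -0.003]
ft_force: [-0.7, -0.3, -1.2]
width: 23.3
grasp_force: 30.0
```

```bash
python3 - <<'E'
from h import *
o=ctrl.get_obs();print(o["t"],o["ee_pos"],o["width"],o["grasp_force"],o["ft_force"])
print(to([531,29,250]))
E
```

```text
7.7 [ 481.09261669 -304.41720582  248.17842227] 23.338377280433072 29.999935626983643 [-0.66885648 -0.30380365 -1.24056641]
[ 1.93743976 13.34519088 -0.09982266]
```

>>> move_arm --steps '[[[0.1,0.4,0],0,0.9],[[0.1,0.7,0],0,0.9],[[0.1,0.9,0],0,0.9],[[0.1,0.9,0],0,0.9],[[0.1,0.9,0],0,0.9],[[0.1,0.9,0],0,0.9],[[0.1,0.9,0],0,0.9],[[0.1,0.9,0],0,0.9],[[0.1,0.9,0],0,0.9],[[0.1,0.9,0],0,0.9],[[0.1,0.9,0],0,0.9],[[0.1,0.9,0],0,0.9],[[0.1,0.9,0],0,0.9],[[0.1,0.9,0],0,0.9],[[0.1,0.9,0],0,0.9],[[0.1,0.5,0],0,0.9],[[0.1,0.14,0],-0.35,0.9],[[0.1,0,0],-0.35,0.9],[[0.1,0,0],0,0.9],[[0,0,0],0,0.9]]'

```text
t: 9.37
ee_pos: [530.4, 31.0, 244.6]
orientation: [-0.363, -3.119, 0.001]
ft_force: [-0.3, -0.3, -0.7]
width: 23.3
grasp_force: 30.0
```

```bash
python3 - <<'E'
from h import *
o=ctrl.get_obs();print(o["t"],o["ee_pos"],o["width"],o["grasp_force"],o["ft_force"],R.from_rotvec(o["orientation"]).as_matrix().round(4).tolist())
d=cams.get_image("wrist");pickle.dump((o,d),open("w3.pkl","wb"))
s=cams.get_image("side");t=cams.get_image("top");pickle.dump((s,t),open("s3.pkl","wb"))
a=cv2.resize(d["image"][130:280,176:336,::-1],(800,750),interpolation=2)[:600]
cv2.imwrite("pics/w3.png",a)
E
```

```text
9.3667 [530.41423393  31.04382736 244.55055096] 23.293176777114603 29.999704957008362 [-0.30197336 -0.25013471 -0.70692964] [[-0.9732, 0.2298, -0.0017], [0.2298, 0.9732, -0.0003], [0.0016, -0.0006, -1.0]]
```

View pics/w3.png

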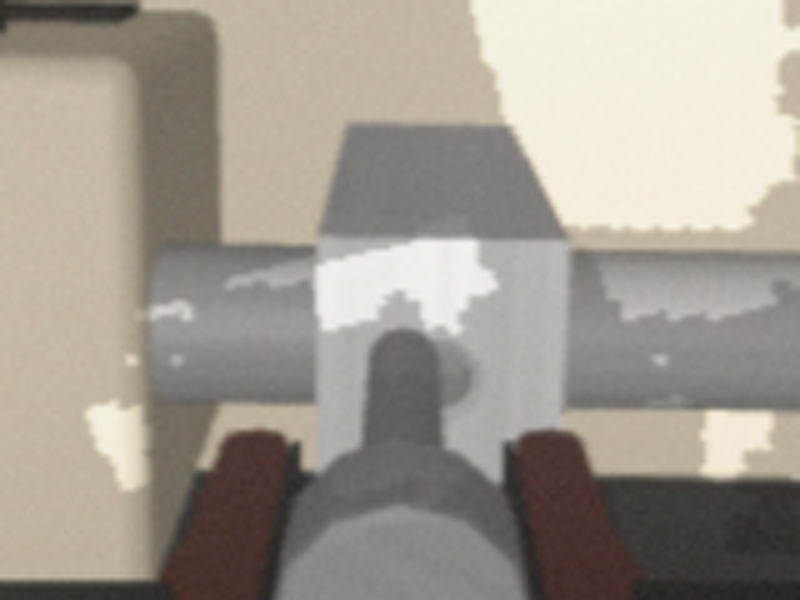

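The block is squared to the tool; the hole shows partly at crop (441,372), behind the pin's shank (foot tip at (404,335)). Working out the offset.

```bash
cat >> h.py <<'E'
def proj(d,o,p):
    "project tool-frame point"
    c=np.linalg.inv(np.array(d["mount"]))@[*p,1];c=d["camera_matrix"]@c[:3];return c[:2]/c[2]
E
python3 - <<'E'
from h import *
o,d=pickle.load(open("w3.pkl","rb"));M=R.from_rotvec(o["orientation"]).as_matrix()
f=lambda u,v:(176+u/5,130+v/5)
def tool(u,v,z):
    return M.T@(onz(d,*f(u,v),z,o)-o["ee_pos"])
print("edge",tool(443,239,156),"hole",tool(441,372,156),"corners",tool(318,240,156),tool(570,240,156))
g=lambda p:((proj(d,o,p)-[176,130])*5).round(1)
for x in(-2,0,2): print("foot centre",g([x,0,41]),"far edge",g([x-4,0,41]),g([x-5,0,37]),"head top",g([x,0,-42+0]),"headtop2",g([x,0,-28]))
S,T=pickle.load(open("s3.pkl","rb"))
E
```

```text
edge [12.31494354  7.49783588 88.56508639] hole [-12.01325631   7.32531378  88.52730956] corners [ 12.12705167 -14.3237856   88.5786706 ] [12.14566044 29.66605089 88.55072555]
foot centre [399.9 405.8] far edge [399.9 431.7] [399.9 447.7] head top [399.4 701.5] headtop2 [399.5 629.4]
foot centre [399.9 392.8] far edge [399.9 418.8] [399.9 434.7] head top [399.4 681.9] headtop2 [399.5 611.3]
foot centre [399.9 379.7] far edge [399.9 405.8] [399.9 421.5] head top [399.4 662.1] headtop2 [399.5 593.1]
```

```bash
python3 - <<'E'
from h import *
o,d=pickle.load(open("w3.pkl","rb"))
g=lambda p:((proj(d,o,p)-[176,130])*5).round(1)
for s in(-1,1): print("fingertip",g([10,s*11.7,0]),g([10,s*25,0]))
for x in (4,5,6): print("foot",g([x+4,0.5,40.5]),"rim",g([x+12,0.5,-24.5]),"top",g([x+12,0.5,-42.5]))
E
```

```text
fingertip [299.8 423.1] [186.3 423.1]
fingertip [499.6 423.2] [613.2 423.2]
foot [403.4 341.1] rim [404.6 449.3] top [405.1 521.7]
foot [403.4 334.4] rim [404.6 439.9] top [405.1 511.2]
foot [403.4 327.7] rim [404.6 430.4] top [405.1 500.6]
```

>>> move_arm --steps '[[[-0.36,0.14,0],0,0.9],[[-0.36,0.14,0.2],0,0.9],[[0,0,0.4],0,0.9],[[0,0,0.4],0,0.9],[[0,0,0.3],0,0.9],[[0,0,0.2],0,0.9],[[0,0,0],0,0.9],[[0,0,0],0,0.9]]'

```text
t: 10.18
ee_pos: [550.2, 34.1, 207.1]
orientation: [-0.363, -3.119, 0.0]
ft_force: [0.7, -0.5, -0.5]
width: 23.4
grasp_force: 30.0
```

```bash
python3 - <<'E'
from h import *
o=ctrl.get_obs();print(o["t"],o["ee_pos"],o["width"],o["grasp_force"],o["ft_force"])
d=cams.get_image("wrist");s=cams.get_image("side");pickle.dump((o,d,s),open("w4.pkl","wb"))
a=cv2.resize(d["image"][130:250,196:316,::-1],(600,600),interpolation=2)
b=cv2.resize(s["image"][140:240,210:260,::-1],(200,400),interpolation=2)
c=np.zeros((600,800,3),np.uint8);c[:,:600]=a;c[:400,600:]=b
cv2.imwrite("pics/w4.png",c)
M=R.from_rotvec(o["orientation"]).as_matrix()
E
```

```text
10.1833 [550.24674735  34.10834122 207.11393189] 23.427338076536167 29.99990701675415 [ 0.65405823 -0.49960994 -0.54937483]
```

View pics/w4.png

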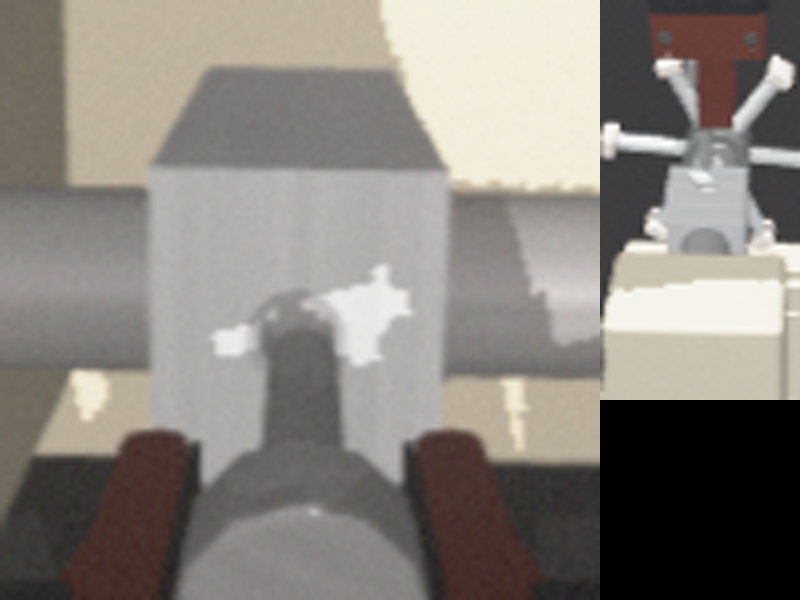

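```bash
python3 - <<'E'
from h import *
o,d,s=pickle.load(open("w4.pkl","rb"));M=R.from_rotvec(o["orientation"]).as_matrix()
T=lambda u,v,z:(M.T@(onz(d,196+u/5,130+v/5,z,o)-o["ee_pos"])).round(2)
zf=o["ee_pos"][2]-40.5
print("edge",T(298.5,165,156),"corners",T(150,165,156),T(447,165,156),"hole top",T(299,290,156),"l",T(252,336,156),"r",T(345,336,156))
print("foot upper",T(303,328,zf))
g=lambda p:((proj(d,o,p)-[196,130])*5).round(1)
for x in (5,6): print("rim",g([x+12,0.5,-24.5]),"top",g([x+12,0.5,-42.5]))
E
```

```text
edge [31.78 -0.21 51.15] corners [ 31.77 -22.01  51.16] [31.79 21.57 51.14] hole top [12.83 -0.14 51.13] l [ 5.65 -7.25 51.12] r [ 5.65  6.82 51.12]
foot upper [ 9.95  0.45 40.51]
rim [304.6 439.9] top [305.1 511.2]
rim [304.6 430.4] top [305.1 500.6]
```

Pin and hole agree within about 0.6 mm (foot at crop (303,328), hole centre about (299,336)). Correcting y and lowering gently.

>>> move_arm --steps '[[[0,-0.025,0],0,0.9],[[0,0,0.1],0,0.9],[[0,0,0.1],0,0.9],[[0,0,0.1],0,0.9],[[0,0,0.1],0,0.9],[[0,0,0.1],0,0.9],[[0,0,0.1],0,0.9],[[0,0,0],0,0.9]]'

```text
t: 10.95
ee_pos: [550.2, 33.5, 192.0]
orientation: [-0.363, -3.12, 0.0]
ft_force: [0.3, -0.4, -0.3]
width: 22.9
grasp_force: 30.0
```

>>> move_arm --steps '[[[0,0,0.1],0,0.9],[[0,0,0.1],0,0.9],[[0,0,0.1],0,0.9],[[0,0,0.1],0,0.9],[[0,0,0.06],0,0.9],[[0,0,0],0,0.9]]'

```text
t: 11.45
ee_pos: [550.3, 33.5, 180.8]
orientation: [-0.363, -3.12, 0.0]
ft_force: [0.2, 0.7, -0.9]
width: 23.2
grasp_force: 30.0
```

>>> move_arm --steps '[[[0,0,0],0,0.5],[[0,0,0],0,0.5],[[0,0,0],0,0.5],[[0,0,0],0,0.5],[[0,0,0],0,0.5],[[0,0,-0.3],0,0.5],[[0,0,-0.6],0,0.5],[[0,0,-0.9],0,0.5],[[0,0,-0.6],0,0.5],[[0,0,-0.2],0,0.5],[[0,0,0],0,0.5]]'

```text
t: 12.37
ee_pos: [551.4, 33.5, 247.9]
orientation: [0.363, 3.117, 0.001]
ft_force: [0.1, 0.5, 0.2]
width: 43.9
grasp_force: 0.0
```

```bash
python3 - <<'E'
from h import *
o=ctrl.get_obs();print(o["t"],o["ee_pos"],o["width"],o["grasp_force"],o["ft_force"])
d=cams.get_image("wrist");s=cams.get_image("side");pickle.dump((o,d,s),open("w5.pkl","wb"))
a=cv2.resize(d["image"][130:280,176:336,::-1],(400,375),interpolation=2)
b=cv2.resize(s["image"][140:240,190:290,::-1],(400,400),interpolation=2)
c=np.zeros((400,800,3),np.uint8);c[:375,:400]=a;c[:400,400:]=b
cv2.imwrite("pics/w5.png",c)
E
```

```text
12.3667 [551.4310548   33.54616082 247.93214215] 43.88638751206084 0.0 [0.09283753 0.45665951 0.24362428]
```

View pics/w5.png

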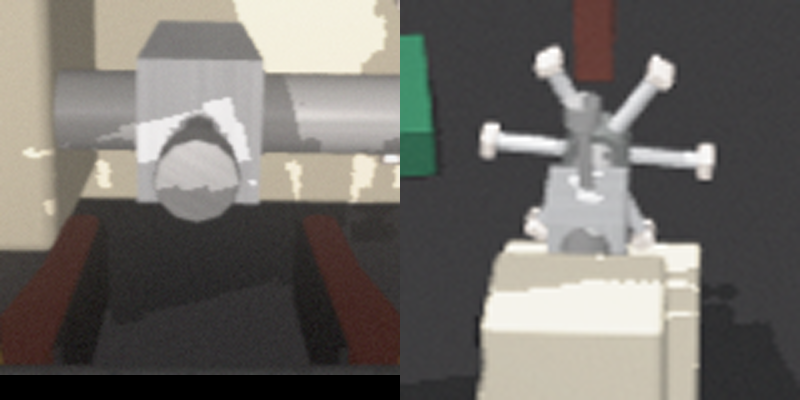

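The pin stands in the hole, head at (197,180) left / (590,100) right, and the rotor has not moved. Measuring the arm angles.

```bash
cat >> h.py <<'E'
from scipy.optimize import least_squares
ax=np.array([.9735,-.229,0]);ay=np.array([.229,.9735,0]);az=np.array([0,0,1.])
C=np.array([568.9,137.4,120])
def pw(d,P):
    M=R.from_rotvec(d["rotation"]).as_matrix();c=d["camera_matrix"]@(M.T@(P-np.array(d["xyz"])));return c[:2]/c[2]
E
python3 - <<'E'
from h import *
o,d,s=pickle.load(open("w5.pkl","rb"))
pts=np.array([[190+(c-400)/4,140+r/4] for c,r in((490,140),(548,62),(660,72),(706,160))])
def f(p):
    return np.concatenate([pw(s,C+78*(np.sin(p[0]+k*np.pi/3)*ax+np.cos(p[0]+k*np.pi/3)*az))+p[1:3]-pts[k+1-1] for k in range(4)])
r=least_squares(f,[-1.5,0,0]);print(np.degrees(r.x[0]),r.x[1:],r.fun.round(1))
print(to(C+[0,0,0]))
M=R.from_rotvec(o["orientation"]).as_matrix();print(M.round(3).tolist())
E
```

```text
-84.91439072292165 [0.18293881 0.3427343 ] [-0.2  0.2  0.3 -0.   0.  -0.  -0.1 -0.1]
[0.22333119 4.21803659 5.03259684]
[[-0.973, 0.23, 0.003], [0.23, 0.973, 0.0], [-0.003, 0.001, -1.0]]
```

>>> move_arm --steps '[[[0.4,0.4,0],0,1],[[0.5,0.6,0],0,1],[[0.5,0.8,0],0,1],[[0.5,0.8,0],0,1],[[0.5,0.8,0],0,1],[[0.38,0.6,0],0,1],[[0,0.22,0.1],0,1],[[0,0,0.4],0,1],[[0,0,0.6],0,1],[[0,0,0.6],0,1],[[0,0,0.5],0,1],[[0,0,0.3],0,1],[[0,0,0.02],0,1],[[0,0,0],0,1]]'

```text
t: 13.63
ee_pos: [506.8, 151.6, 182.4]
orientation: [-0.364, -3.119, 0.001]
ft_force: [0.0, 0.3, 0.8]
width: 0.5
grasp_force: 0.0
```

```bash
cat >> h.py <<'E'
def rel():
    o=ctrl.get_obs();v=o["ee_pos"]-C;return o["t"],np.round([v@ax,v@ay,o["ee_pos"][2]],1),o["ft_force"].round(1),o["width"]
def tgt(f):
    f=np.radians(f);return (83 if f<0 else 75)*np.sin(f)-8*np.cos(f)-10,120+75*np.cos(f)+8*np.sin(f)
E
python3 - <<'E'
from h import *
print(rel())
p=tgt(-25);print(p)
for f in range(-21,70,4):
    q=tgt(f);print(f,np.round(q,1),"tool dx",round(-(q[0]-p[0])/25,3),"dz",round(-(q[1]-p[1])/25,3));p=q
E
```

```text
(13.6333, array([-63.7,  -0.4, 182.4]), array([0. , 0.3, 0.8]), 0.4914522637802435)
(np.float64(-52.327778020771255), np.float64(184.59213793382315))
-21 [-47.2 187.2] tool dx -0.205 dz -0.102
-17 [-41.9 189.4] tool dx -0.212 dz -0.089
-13 [-36.5 191.3] tool dx -0.218 dz -0.076
-9 [-30.9 192.8] tool dx -0.223 dz -0.062
-5 [-25.2 194. ] tool dx -0.227 dz -0.048
-1 [-19.4 194.8] tool dx -0.23 dz -0.033
3 [-14.1 195.3] tool dx -0.215 dz -0.019
7 [ -8.8 195.4] tool dx -0.211 dz -0.004
11 [ -3.5 195.1] tool dx -0.21 dz 0.011
15 [  1.7 194.5] tool dx -0.209 dz 0.025
19 [  6.9 193.5] tool dx -0.207 dz 0.04
23 [ 11.9 192.2] tool dx -0.203 dz 0.054
27 [ 16.9 190.5] tool dx -0.199 dz 0.068
31 [ 21.8 188.4] tool dx -0.194 dz 0.082
35 [ 26.5 186. ] tool dx -0.188 dz 0.095
39 [ 31.  183.3] tool dx -0.181 dz 0.108
43 [ 35.3 180.3] tool dx -0.173 dz 0.121
47 [ 39.4 177. ] tool dx -0.164 dz 0.132
51 [ 43.3 173.4] tool dx -0.154 dz 0.143
55 [ 46.8 169.6] tool dx -0.144 dz 0.154
59 [ 50.2 165.5] tool dx -0.133 dz 0.163
63 [ 53.2 161.2] tool dx -0.121 dz 0.172
67 [ 55.9 156.7] tool dx -0.109 dz 0.18
```

>>> move_arm --steps '[[[-0.1,0,-0.03],0,1],[[-0.1,0,-0.03],0,1],[[-0.1,0,-0.03],0,1],[[-0.1,0,-0.03],0,1],[[-0.1,0,-0.03],0,1],[[-0.1,0,-0.03],0,1],[[-0.1,0,-0.03],0,1],[[-0.1,0,-0.03],0,1],[[-0.09,0,-0.03],0,1],[[-0.08,0,-0.03],0,1],[[-0.08,0,-0.03],0,1],[[-0.08,0,-0.03],0,1],[[-0.08,0,-0.03],0,1],[[-0.08,0,-0.03],0,1],[[-0.08,0,-0.02],0,1],[[-0.08,0,0],0,1],[[-0.08,0,0],0,1],[[0,0,0],0,1]]'

```text
t: 15.13
ee_pos: [544.9, 143.3, 194.3]
orientation: [0.363, 3.12, 0.0]
ft_force: [-1.0, -1.2, -0.0]
width: 0.4
grasp_force: 0.0
```

```bash
cat >> h.py <<'E'
def ang(show=None):
    s=cams.get_image("side");b=[(round(x["p"],2),np.round(x["rect"]).tolist()) for x in cams.boxes_of("side","pin") if 215<x["rect"][0]<260 and x["rect"][1]<250]
    print(rel(),"pin",b)
    if show: cv2.imwrite(show,cv2.resize(s["image"][140:240,190:290,::-1],(500,500),interpolation=2))
    return s
E
python3 - <<'E'
from h import *
ang("pics/s6.png")
o,d,s=pickle.load(open("w5.pkl","rb"))
H=np.array([544.8,35.2,156])
for h in (54,19,9): print(h,pw(s,H+[0,0,h]))
E
```

```text
(15.2333, array([-25. ,   0.2, 194.2]), array([0.2, 0.4, 0. ]), 0.6363191216547595) pin [(0.54, [234.0, 175.0, 10.0, 25.0]), (0.17, [234.0, 208.0, 64.0, 119.0])]
54 [236.82279638 167.29618184]
19 [237.07791716 179.06688709]
9 [237.14929676 182.3601826 ]
```

View pics/s6.png

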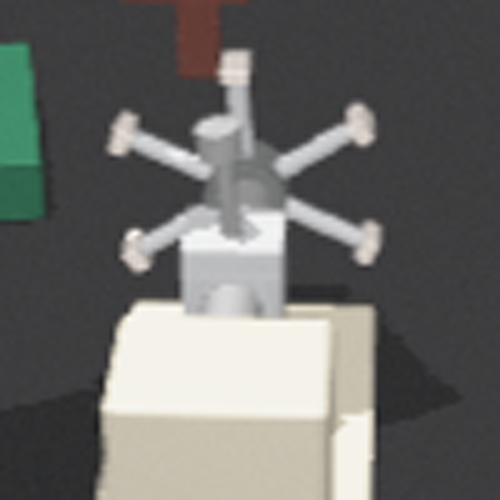

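The arm is now near upright, tip at (236,68); the pin still stands high at (218,130), leaning slightly. Continuing in small steps.

```bash
cat > m.py <<'E'
from h import *
import os
s=ang()
p=s["image"][160:174,222:244].astype(int)
if os.path.exists("ref.npy"): print("diff",abs(p-np.load("ref.npy")).mean().round(1))
else: np.save("ref.npy",p)
E
python3 m.py
```

```text
(15.3333, array([-25.2,   0.2, 194.2]), array([ 0.5,  0.1, -0.5]), 0.40375234962688955) pin [(0.52, [236.0, 210.0, 59.0, 122.0]), (0.5, [234.0, 174.0, 10.0, 22.0])]
```

>>> move_arm --steps '[[[-0.06,0,-0.01],0,1],[[-0.06,0,-0.01],0,1],[[-0.06,0,-0.01],0,1],[[-0.06,0,-0.01],0,1],[[-0.06,0,0],0,1],[[-0.06,0,0],0,1],[[-0.06,0,0],0,1],[[0,0,0],0,1]]'

```text
t: 16.0
ee_pos: [555.0, 140.9, 195.3]
orientation: [0.363, 3.12, 0.0]
ft_force: [0.2, -0.0, 0.7]
width: 0.5
grasp_force: 0.0
```

```bash
python3 m.py
```

```text
(16.1, array([-14.6,   0.2, 195.2]), array([ 0.2, -0.1, -0.5]), 0.3689312952482577) pin [(0.69, [234.0, 175.0, 9.0, 25.0]), (0.29, [242.0, 177.0, 53.0, 54.0])]
diff 27.1
```

```bash
rm ref.npy; sed -i 's/160:174,222:244/163:169,230:237/' m.py; python3 m.py
```

```text
(16.2, array([-14.7,   0.2, 195.2]), array([-0.2,  0.1,  0.5]), 0.7174275341543755) pin [(0.53, [238.0, 211.0, 60.0, 123.0])]
```

>>> move_arm --steps '[[[-0.053,0,0],0,1],[[-0.053,0,0],0,1],[[-0.053,0,0],0,1],[[-0.053,0,0],0,1],[[0,0,0],0,1]]'

```text
t: 16.62
ee_pos: [560.0, 139.6, 195.2]
orientation: [0.363, 3.12, -0.0]
ft_force: [-0.2, 0.3, 0.0]
width: 0.5
grasp_force: 0.1
```

```bash
python3 m.py
```

```text
(16.7167, array([ -9.3,   0.2, 195.2]), array([ 0. , -0.8,  0.1]), 0.30877491744636165) pin [(0.75, [239.0, 174.0, 54.0, 44.0]), (0.36, [237.0, 207.0, 65.0, 117.0])]
diff 9.3
```

>>> move_arm --steps '[[[-0.053,0,0],0,1],[[-0.053,0,0],0,1],[[-0.053,0,0.01],0,1],[[-0.053,0,0],0,1],[[0,0,0],0,1]]'

```text
t: 17.13
ee_pos: [565.1, 138.4, 194.9]
orientation: [0.363, 3.12, -0.0]
ft_force: [-0.0, 0.0, -0.5]
width: 0.4
grasp_force: 0.1
```

```bash
python3 m.py
```

```text
(17.2333, array([-4.000e+00,  1.000e-01,  1.949e+02]), array([0.4, 0. , 1. ]), 0.21809431354107392) pin [(0.57, [236.0, 178.0, 10.0, 22.0])]
diff 54.3
```

>>> move_arm --steps '[[[-0.053,0,0],0,1],[[-0.053,0,0.01],0,1],[[-0.053,0,0.01],0,1],[[-0.053,0,0.01],0,1],[[0,0,0],0,1]]'

```text
t: 17.65
ee_pos: [570.3, 137.2, 194.2]
orientation: [0.363, 3.12, 0.0]
ft_force: [0.7, 0.2, -0.1]
width: 0.4
grasp_force: 0.1
```

```bash
python3 m.py
```

```text
(17.75, array([  1.3,   0.2, 194.2]), array([-0.4, -0.2,  0.1]), 0.3767548895347945) pin [(0.3, [236.0, 210.0, 62.0, 123.0])]
diff 107.1
```

```bash
python3 - <<'E'
from h import *
s=cams.get_image("side");pickle.dump(s,open("s7.pkl","wb"))
old=pickle.load(open("w5.pkl","rb"))[2]
for n,q in(("old",old),("now",s)):
    print(n);g=q["image"].mean(2).astype(int)
    for v in range(158,196,2): print(v,*["%3d"%x for x in g[v,224:250:1]])
for x in cams.cut_out("side","pin"): print(x["p"],x["rect"])
E
```

```text
old
158 152 203 199 201 191 184 166 109  68  67  72  74  76  75  74  74  76  73  70  65  61  62  63  63  61  62
160  63  64  62 123 175 190 192 194 157  66  62  61  61  62  63  61  62  63  61  60  64  61  63  65  62  69
162  63  61  61  62 124 175 191 200 202 158  82  87  82  70  70  61  62  62  61  61  61  62  63  64 116 201
164  62  62  63  62  60  90 151 198 211 212 213 187 150 149 149 131  85  63  61  61  61  65  75 188 231 222
166  61  63  62  62  61  62  76 156 208 213 212 187 154 152 154 133  88  62  62  62  68 125 204 225 214 191
168  63  62  63  63  62  64  77 118 144 149 150 151 149 148 142 130 129 139 118 110 194 229 220 200 177 132
170  63  64  62  63  61  63  74 113 142 149 150 151 150 147 139 128 140 160 192 222 224 209 184 145  85  61
172  64  62  62  62  62  60  61  74 111 141 153 152 149 143 142 153 161 158 173 196 193 167 126  79  61  63
174 219 202 164 143 123  92  86  95 108 122 136 145 145 126 113 118 120 128 140 143 136 120  99  87  66  60
176 236 238 238 239 232 219 206 169 134 117 126 144 144 151 188 200 185 161 126 118 119 117 106 104 108 105
178 102 115 129 
[... 2469 characters left out ...]
61
186  61  62 123 177 192 190 191 196 200 194 168 144 146 143 160 185 192 197 227 241 241 241 222 173 195 200
188  62  64 149 196 226 240 240 240 240 240 240 240 229 196 197 225 240 240 240 240 240 235 186  89 130 176
190  62  78 164 211 210 210 211 208 210 210 210 209 209 215 222 221 222 222 222 221 221 217 172  83  62  66
192  61  78 150 189 189 189 190 189 189 188 187 188 188 190 189 188 189 189 189 188 190 183 145  82  62  62
194  61  80 150 190 189 190 190 188 189 189 190 190 190 189 188 190 190 189 190 188 188 182 146  80  61  61
0.68 [186.5, 311.9, 10.0, 29.5]
0.63 [196.6, 339.1, 13.9, 30.9]
0.62 [225.6, 286.1, 8.7, 31.8]
0.51 [275.9, 303.5, 15.4, 33.6]
0.5 [237.2, 181.2, 10.5, 10.8]
```

The pin has dropped: the head moved from rows ~164 to ~178 in the side view, with no force on the arm. Backing off and going over the pin with shut fingers.

>>> move_arm --steps '[[[0.2,0,0],0,1],[[0.2,0,-0.1],0,1],[[0,0,-0.4],0,1],[[0,0,-0.6],0,1],[[0,0,-0.5],0,1],[[0,-0.4,-0.2],0,1],[[-0.07,-0.8,0],0,1],[[-0.07,-0.8,0],0,1],[[-0.07,-0.8,0],0,1],[[-0.07,-0.8,0],0,1],[[-0.07,-0.5,0],0,1],[[0,-0.11,0],0,1],[[0,0,0],0,1],[[0,0,0],0,1]]'

```text
t: 19.02
ee_pos: [544.8, 35.4, 239.3]
orientation: [0.364, 3.12, 0.001]
ft_force: [1.0, -0.3, -0.9]
width: 0.7
grasp_force: 0.0
```

```bash
python3 - <<'E'
from h import *
print(rel(),to([544.8,35.2,190]))
E
```

```text
(19.0167, array([-1.000e-01, -1.048e+02,  2.393e+02]), array([ 1. , -0.3, -0.9]), 0.6765926474372338) [-0.00323961 -0.00782706  1.97269538]
```

>>> move_arm --steps '[[[0,0,0.4],0,1],[[0,0,0.5],0,1],[[0,0,0.5],0,1],[[0,0,0.3],0,1],[[0,0,0.15],0,1],[[0,0,0.1],0,1],[[0,0,0.05],0,1],[[0,0,0],0,1]]'

```text
t: 19.68
ee_pos: [544.8, 35.3, 189.2]
orientation: [0.363, 3.12, 0.0]
ft_force: [-0.5, -0.3, 0.3]
width: 0.7
grasp_force: 0.0
```

>>> move_arm --steps '[[[0,0,0.05],0,1],[[0,0,0.05],0,1],[[0,0,0.05],0,1],[[0,0,0.05],0,1],[[0,0,0.04],0,1],[[0,0,0],0,1]]'

```text
t: 20.18
ee_pos: [545.5, 35.2, 183.8]
orientation: [0.363, 3.119, 0.0]
ft_force: [0.0, -0.4, 3.4]
width: 0.5
grasp_force: 1.9
```

>>> move_arm --steps '[[[0,0,0.04],0,1],[[0,0,0.04],0,1],[[0,0,0.04],0,1],[[0,0,0],0,1]]'

```text
t: 20.52
ee_pos: [545.5, 35.2, 180.9]
orientation: [0.363, 3.118, 0.001]
ft_force: [0.2, -0.1, 5.4]
width: 0.8
grasp_force: 2.7
```

>>> move_arm --steps '[[[0,0,0.04],0,1],[[0,0,0.04],0,1],[[0,0,0.04],0,1],[[0,0,0],0,1]]'

```text
t: 20.85
ee_pos: [545.5, 35.2, 177.9]
orientation: [0.363, 3.118, 0.001]
ft_force: [0.9, -0.5, 5.5]
width: 0.8
grasp_force: 2.7
```

Moving down smoothly at about 6 N.

>>> move_arm --steps '[[[0,0,0.04],0,1],[[0,0,0.04],0,1],[[0,0,0.02],0,1],[[0,0,0],0,1]]'

```text
t: 21.18
ee_pos: [545.6, 35.1, 175.5]
orientation: [0.363, 3.118, 0.001]
ft_force: [-0.2, 0.7, 5.7]
width: 0.4
grasp_force: 2.7
```

>>> move_arm --steps '[[[0,0,0.03],0,1],[[0,0,0.03],0,1],[[0,0,0],0,1]]'

```text
t: 21.43
ee_pos: [545.8, 35.2, 174.6]
orientation: [0.363, 3.118, 0.001]
ft_force: [-1.3, 0.4, 9.6]
width: 0.3
grasp_force: 4.9
```

>>> move_arm --steps '[[[0,0,0.03],0,1],[[0,0,0],0,1],[[0,0,0],0,1]]'

```text
t: 21.68
ee_pos: [545.9, 35.2, 174.5]
orientation: [0.363, 3.117, 0.001]
ft_force: [-2.5, -1.1, 14.4]
width: -0.0
grasp_force: 7.7
```

>>> move_arm --steps '[[[0,0,-0.1],0,1],[[0,0,-0.3],0,1],[[0,0,-0.7],0,1],[[0,0,-0.9],0,1],[[0,0,-0.9],0,1],[[0,0,-0.5],0,1],[[0.5,0,-0.2],0,1],[[0.7,0,0],0,1],[[0.7,0,0],0,1],[[0.3,0,0],0,1],[[0,0,0],0,1]]'

```text
t: 22.6
ee_pos: [488.7, 48.1, 261.9]
orientation: [-0.362, -3.119, 0.0]
ft_force: [-0.6, 0.6, 0.1]
width: 0.6
grasp_force: 0.0
```

```bash
python3 - <<'E'
from h import *
o=ctrl.get_obs();print(rel())
s=cams.get_image("side");d=cams.get_image("wrist")
for c in("side","wrist"): print([(round(x["p"],2),np.round(x["rect"]).tolist()) for x in cams.boxes_of(c,"pin")])
c=np.hstack([cv2.resize(s["image"][145:215,200:270,::-1],(400,400),interpolation=2),cv2.resize(d["image"][:,:,::-1],(400,400),interpolation=2)])
cv2.imwrite("pics/f.png",c)
E
```

```text
(22.6, array([ -57.6, -105.3,  261.9]), array([-0.6,  0.6,  0.1]), 0.5577318041208749)
[(0.75, [276.0, 305.0, 13.0, 32.0]), (0.61, [224.0, 285.0, 6.0, 29.0]), (0.59, [237.0, 184.0, 11.0, 9.0]), (0.54, [195.0, 341.0, 13.0, 30.0]), (0.46, [187.0, 310.0, 10.0, 31.0])]
[(0.71, [10.0, 140.0, 20.0, 4.0]), (0.64, [58.0, 197.0, 53.0, 23.0]), (0.55, [38.0, 267.0, 36.0, 23.0])]
```

View pics/f.png

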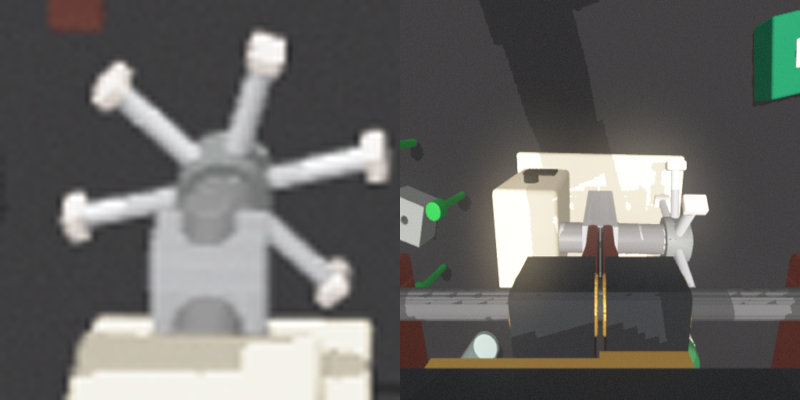

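The last picture shows the head upright and flat on the block at (210,205), with the gripper clear. The stop was hard at 174.5 mm against 174 expected, so I'm handing it in.

```bash
python3 -c "
from h import *
print(ctrl.close_job())"
```

```text
the job is handed in; nothing more can be done
None
```

The job is handed in, with no verdict returned: the pin dropped through the shaft, I pushed it down to a hard stop (about 14 N) with its head looking flat on the block, and the gripper is clear. I saw nothing else on the bench disturbed.

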